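Set a marked-out flange blank against the fence and clamp it

ROBOT

A 6-joint arm with a two-finger parallel gripper is mounted at the origin on the work surface. World frame = base frame: x ahead of the robot, y to its left, z up, the work surface at z = 0. Lengths are in mm, angles in rad, forces in N, time in s.
With the tool pointing down it reaches from about 325 to 875 mm from the base axis. Payload 4.4 kg.
Tool frame: the origin (TCP) lies on the centre line of the jaws, within the pads' length; the fingertips stand ahead of it and the grasp point (between the pads) lies 6 mm ahead of it (ctrl.tcp_to_tips is the z of the fingertips in the tool frame, in mm); z points along the fingers, y is the direction in which the jaws open and shut (so a half turn about z gives the same grasp; the last joint's range is limited). The gripper opens to 85 mm and grips with 20 to 120 N. Pads are 22 mm wide; open, the fingers measure 114 mm over their backs; the gripper's body (76 mm by 85 mm) begins 54 mm behind the grasp point. The pads swing forward as they close: fully open they stand 13 mm farther back than shut.
Start: joints at [-1.343, 0.207, 1.542, -0, 1.393, -0.15], TCP at [212.092, -534.457, 256.282] pointing down, gripper open.
Joint ranges: [-2.73, 2.73], [-0.86, 2.22], [0.23, 2.46], [-1.11, 4.25], [0.08, 2.63], [-2.82, 2.82]. Speed limits (rad/s): [2.79, 2.79, 3.14, 3.14, 3.14, 3.14].

INTERFACE

Orientations are given as a 3x3 rotation matrix whose columns are the frame's x, y, z axes.
In Python, from plant import ctrl, sensors, optics gives the robot as it stands. Calls block until the motion is done:
- ctrl.move_ptp(position, orientation): joint-space move of the TCP to a pose.
- ctrl.move_l(position, rot=None, vel=150, threshold=None): straight line of the TCP; rot=None keeps the orientation; vel is the mean speed in mm/s. With threshold (N) it stops when the force on the tool has changed by that much, and returns True; else False.
- ctrl.set_joints(angles): joint-space move.
- ctrl.gripper_to(opening, force=None): finger opening in mm; force is the grip in N (None keeps the last); returns when the fingers have stopped.
- ctrl.hold(seconds).
- ctrl.solve_ik(position, orientation): joint angles nearest the present ones, or None.
- sensors.read_state(): the state.
- optics.grab_frame(name): name is "side" or "top"; returns (picture, depth): 384x512x3 uint8, red, green, blue; 384x512 float32, mm along the optical axis (not along the pixel's ray), 0 where there is no reading.
- optics.camera_params(name): a dict with "mtx" (3x3 intrinsics, pixels), "R" (3x3) and "t" (3): a world point X has camera coordinates R X + t. Camera axes: x right, y down, z forward; pixel columns grow to the right and rows downward; lengths in mm; the calibration is good to about 2 mm. A picture is of the moment at which its call begins. camera_params takes no time and is no camera call.
A pose or a line that the arm cannot do raises ctrl.MotionError and nothing moves.
- ctrl.finish_job(): hands the job in, once; it reports no verdict.
The state is a dict: "t": time; "q": joint angles; "qvel": joint speeds; "tau": joint torques, N m; "eef_pos": TCP position; "eef_rot": TCP orientation; "force": force on the tool from outside, world axes, zero at the start; "wrist_torque": the same for the moment, N m; "grip_width": finger opening in mm.
Only numpy, scipy, OpenCV 4.12 (cv2) and the standard library are available. Lean on these libraries where they do the work, as an engineer would, in place of code of your own. Each camera call takes 0.05 s, during which the arm holds its last target. There are 200 camera calls.

TASK

Get the round blue-faced blank ready for drilling: put the stray step block that lies on the fixture plate into the green tray, and turn and slide the blank by fingertip until its flat lies flush against the fence bar and its rim touches the end stop. Then swing the red clamp handle fully down so that the clamp holds the blank there, and let go. Leave the yellow oil bottle, the little orange dye tin, the wrench and the drill stand where they are.

Things in the scene. Friction and masses are not known exactly. Their poses are not given: they have to be found in the camera images.
- fixture: Drilling fixture, fixed to the bench: an aluminium plate 240 mm along its x (from -120 to 120) and 380 mm along its y (from -180 to 200), top 15 mm above the bench, with a fence bar and a toggle clamp on it. Origin on the bench (z 0); x points away from the robot and y to its left at yaw 0. The plate, fence and stop are oiled, so the blank slips on them with a friction of about 0.15
- fence_face (a point): Middle of the fence bar's working face, 5 mm above the plate, at y = 90 mm of the fixture; axes as the fixture's, so the face looks to -y. The dark steel bar runs along x for 220 mm (from -110 to 110), is 20 mm thick (y from 90 to 110) and stands 16 mm above the plate; two screw heads on it reach 22 mm
- end_stop: Dark steel stop block fixed on the plate in front of the fence, at a different place along it each time: 22 mm (x, from 0 to 22) by 75 mm (y) by 16 mm high, with a black knob on top reaching 28 mm; origin at the foot of its working face, on the plate, which looks to -x; axes parallel to the fixture's
- blank: Steel flange blank, loose, lying flat on the plate: a disc of 110 mm diameter, 10 mm thick, about 0.65 kg, blue on top with white scribed cross lines and circle, with one flat cut on its rim 45 mm from the centre (flat 63 mm long). Origin: centre of the disc on its underside; +y points square to the flat, from centre to flat; z up. The plate is oiled: the blank slides and turns easily
- blank_flat (a point): Middle of the blank's flat, half-way up its thickness; axes as the blank's (+y outwards)
- step_block: Loose dark steel step block of a clamping set, lying on the plate between the blank and the fence: 48 mm long (x), 22 mm wide (y), rising in three steps towards +x: 10 mm high from x = -24, 19 mm high from x = -10, 28 mm high from x = 4 to 24. Origin: middle of its underside. About 0.14 kg
- tray: Green steel parts tray, fixed on the bench: outside 150 mm (x) by 120 mm (y), walls 3 mm thick and 32 mm high, floor 3 mm above the bench; origin under its centre. A few nuts and a stud lie fixed in it at x above 46 mm, up to 15 mm high; the rest is empty
- clamp_handle (a joint): Angle of the red clamp handle (rad): 0 = fully down (handle level, clamp shut, against its stop), 1.1 = fully up (open). It turns about fixture x at point handle_pivot and stays where it is left; moving it takes about 5 N at the end, and 9 N over the last 0.04 rad. The clamp arm follows it: arm angle above level = 1.7 x handle angle
- clamp_pad: Sprung rubber tip (16 mm across) of the clamp's spindle, origin at its end. Steel clamp behind the fence, at x = 0 of the fixture: cheeks y 116 to 164, top 57 mm above the bench; arm 80 mm long, pivoting at y = 125, 49 mm above the bench. Open, the arm stands up, leaning a little back (to 145 mm above the bench), the tip above the fence bar; shut, it presses at y = 47 with about 3 N
- handle_end (a point): Free end of the clamp handle, on its centre line, 121 mm from the pivot; the red grip is a round bar of 18 mm diameter over the last 85 mm; the handle points to the fixture's +y when down, and upwards as it opens
- handle_pivot (a point): Pivot of the clamp handle, 49 mm above the bench, at x = 0, y = 150 in the fixture's frame
- oil_bottle: Yellow plastic oil bottle, 42 mm diameter, 120 mm high, standing on the plate; origin at its underside; to be left alone
- wrench: Steel wrench 170 mm long (along its x) lying on the bench in front of the plate; origin under its middle; to be left alone
- drill_stand: Wooden block with four drills standing in it, 50 mm (x) by 110 mm (y), 120 mm high over the drills, on the bench beyond the plate's far edge; origin at its underside; to be left alone
- dye_tin: Small orange tin of marking dye with a bare metal lid, 36 mm diameter, 40 mm high, standing on the plate near its edge on the robot's side; origin at its underside; to be left alone
Things that resemble listed ones, but are neither listed nor needed, are in the scene too. What is shaped like the step_block but pink is not meant.

How it is judged (in metres and radians):
On the way:
1. the blank lies flat with its flat flush against the fence and its rim at the end stop, while the clamp is still open (y of blank_flat in the frame of fixture above 0.088 m and angle between the x axis of blank and the x axis of fixture, either way round below 0.03 rad and x of blank in the frame of end_stop above -0.0575 m and angle between blank's own z axis and vertical below 0.03 rad and value of joint clamp_handle above 0.5 rad), for 0.2 s.
At the end, for the whole second after the job is handed in: Blank flat on the plate, its flat within 2 mm of the fence face and parallel within 0.03 rad, its rim within 2.5 mm of the end stop; clamp handle below 0.05 rad, rubber tip pressing on the blank (over 1 N); step block resting in the tray; all still and let go (y of blank_flat in the frame of fixture above 0.088 m and angle between the x axis of blank and the x axis of fixture, either way round below 0.03 rad and x of blank in the frame of end_stop above -0.0575 m and angle between blank's own z axis and vertical below 0.03 rad and value of joint clamp_handle below 0.05 rad and x of step_block in the frame of tray between -0.072 and 0.072 m and y of step_block in the frame of tray between -0.057 and 0.057 m and height (world z) of step_block below 0.04 m and linear speed of step_block below 0.02 m/s and linear speed of blank below 0.01 m/s and contact force between clamp_pad and blank above 1 N); the robot touches nothing.
It fails at once if the oil bottle is shoved (20 mm) or knocked over (distance of oil_bottle from where it was at the start of the episode above 0.02 m or angle between oil_bottle's own z axis and vertical above 0.5 rad).
It fails at once if the dye tin is shoved (20 mm) or knocked over (distance of dye_tin from where it was at the start of the episode above 0.02 m or angle between dye_tin's own z axis and vertical above 0.5 rad).
It fails at once if the drill stand is shoved (20 mm) or knocked over (distance of drill_stand from where it was at the start of the episode above 0.02 m or angle between drill_stand's own z axis and vertical above 0.5 rad).
It fails at once if the wrench is moved by more than 20 mm (distance of wrench from where it was at the start of the episode above 0.02 m).
It also fails if it takes over 72 s, if anything falls off the work surface, if the arm or the gripper's body presses on something with over 40 N, if the wrist force passes 120 N, or if a joint passes its speed limit or range.

## Working session

There is one attempt and no reset: what is moved stays moved. The work goes in short steps, each a Python script; the robot and the scene stay as the last script left them, time stands still between calls to the robot, and variables do not carry over. Pictures are saved under pics/ and viewed, about 8 in all and at most 12, crops included, and the job is handed in when it is done.

```bash
ls; mkdir -p pics
python3 - <<'E'
from plant import ctrl,sensors,optics
import cv2,numpy as np
for n in("top","side"):
    p,d=optics.grab_frame(n); cv2.imwrite(f"pics/{n}0.png",cv2.cvtColor(p,cv2.COLOR_RGB2BGR)); np.save(f"pics/{n}0.npy",d); np.save(f"pics/{n}0rgb.npy",p)
    c=optics.camera_params(n); print(n,c["mtx"].round(1).tolist(),c["R"].round(3).tolist(),c["t"].round(1).tolist(), (-c["R"].T@c["t"]).round(0))
print(ctrl.tcp_to_tips,sensors.read_state()["t"])
a=cv2.imread("pics/top0.png");cv2.imwrite("pics/top0b.png",cv2.resize(a,(800,600),interpolation=cv2.INTER_CUBIC))
E
```

```text
pics
top [[381.3, 0.0, 257.6], [0.0, 381.3, 189.7], [0.0, 0.0, 1.0]] [[0.025, -1.0, 0.001], [-0.99, -0.025, -0.139], [0.139, 0.002, -0.99]] [-19.3, 547.6, 877.1] [421.  -8. 945.]
side [[450.3, 0.0, 255.1], [0.0, 450.3, 187.7], [0.0, 0.0, 1.0]] [[-0.732, -0.681, -0.009], [-0.351, 0.388, -0.852], [0.584, -0.621, -0.523]] [417.5, 245.6, 871.1] [-117.  730.  669.]
25.0 0.1
```

View pics/top0b.png

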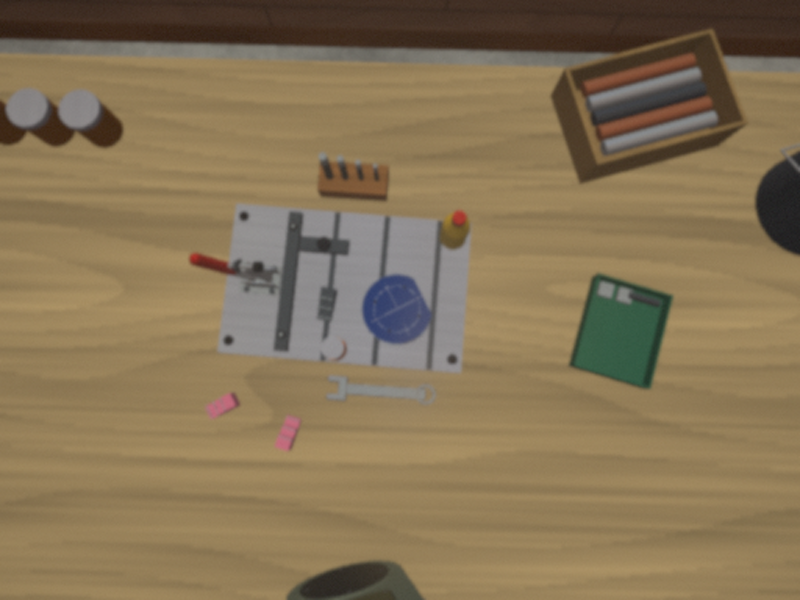

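View pics/side0.png

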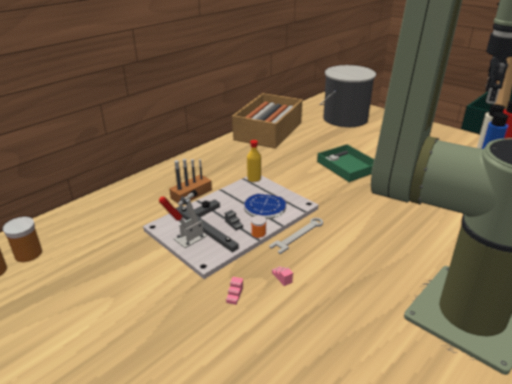

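The top view shows the plate with the dark step block at (327,303), the blank at (397,308), the bottle at (455,230), the tin at (335,348) and the tray at (620,330). All of these are pixels of the enlarged picture. Step-block candidates are the dark one at (327,303) and the pink ones at (222,405) and (288,433). The dark one between blank and fence fits the description. Next I rectify the view to the plate plane and measure.

```bash
cat > h.py <<'E'
import numpy as np,cv2
from plant import ctrl,sensors,optics
def cam(n):
    c=optics.camera_params(n); return c["mtx"],c["R"],c["t"]
def proj(n,X):
    K,R,t=cam(n); p=(K@(R@np.atleast_2d(X).T+t[:,None])).T; return p[:,:2]/p[:,2:]
def ray(n,uv,z):   # world points on plane z
    K,R,t=cam(n); C=-R.T@t; uv=np.atleast_2d(uv).astype(float)
    d=(R.T@np.linalg.inv(K)@np.c_[uv,np.ones(len(uv))].T).T
    return C+d*((z-C[2])/d[:,2])[:,None]
def cloud(n,d):
    K,R,t=cam(n); v,u=np.mgrid[:d.shape[0],:d.shape[1]]
    P=np.stack([(u-K[0,2])/K[0,0]*d,(v-K[1,2])/K[1,1]*d,d],-1)
    W=(P-t)@R; W[d==0]=np.nan; return W
def ortho(n,img,z,x0,x1,y0,y1,s):  # up=+x, left=+y, s px/mm
    xs=np.arange(x1,x0,-1/s); ys=np.arange(y1,y0,-1/s); Y,X=np.meshgrid(ys,xs)
    p=proj(n,np.c_[X.ravel(),Y.ravel(),np.full(X.size,z)]).astype(np.float32)
    return cv2.remap(img,p[:,0].reshape(X.shape),p[:,1].reshape(X.shape),cv2.INTER_CUBIC)
def two(a,b):  # triangulate top px a, side px b
    P=[];
    for n in("top","side"):
        K,R,t=cam(n);P.append(K@np.c_[R,t])
    X=cv2.triangulatePoints(P[0],P[1],np.float64(a).reshape(2,1),np.float64(b).reshape(2,1));X=(X[:3]/X[3]).ravel()
    return X
E
python3 - <<'E'
from h import *
p=np.load("pics/top0rgb.npy");d=np.load("pics/top0.npy");W=cloud("top",d)
s=np.load("pics/side0rgb.npy");Ws=cloud("side",np.load("pics/side0.npy"))
hsv=cv2.cvtColor(p,cv2.COLOR_RGB2HSV)
# plate
m=((hsv[...,1]<50)&(hsv[...,2]>110)).astype(np.uint8); m[:120]=0;m[250:]=0;m[:,:130]=0;m[:,310:]=0
m=cv2.morphologyEx(m,cv2.MORPH_CLOSE,np.ones((9,9)))
c=max(cv2.findContours(m,0,2)[0],key=cv2.contourArea)[:,0]
r=cv2.minAreaRect(ray("top",c,15)[:,:2].astype(np.float32)); print("plate",r,cv2.boxPoints(r).round(1).tolist())
print("plate z",np.nanmedian(W[m>0][:,2]))
for name,rgb,Wc in(("top",p,W),("side",s,Ws)):
    h=cv2.cvtColor(rgb,cv2.COLOR_RGB2HSV); 
    b=(h[...,0]>105)&(h[...,0]<125)&(h[...,1]>120)
    if name=="side": b[:,320:]=False
    else: b[:,320:]=False
    print(name,"blue n",b.sum(),"mean",np.nanmedian(Wc[b],0).round(1)); 
    g=(h[...,0]>65)&(h[...,0]<90)&(h[...,1]>100)
    if name=="side": g[:,400:]=False
    print("green",g.sum(),np.nanmedian(Wc[g],0).round(1))
    if name=="top":
        c=max(cv2.findContours(g.astype(np.uint8),0,2)[0],key=cv2.contourArea)[:,0]; r=cv2.minAreaRect(ray("top",c,32)[:,:2].astype(np.float32));print("tray",r,cv2.boxPoints(r).round().tolist())
o=ortho("top",p,25,400,680,-60,140,2.2)
o=ortho("top",p,25,410,670,-150,250,2)
cv2.imwrite("pics/o1.png",cv2.cvtColor(o,cv2.COLOR_RGB2BGR))
c=s[165:285,140:325]; cv2.imwrite("pics/s1.png",cv2.cvtColor(cv2.resize(c,None,fx=4.3,fy=4.3,interpolation=cv2.INTER_CUBIC),cv2.COLOR_RGB2BGR))
E
```

```text
plate ((545.3780517578125, 85.74188995361328), (380.48541259765625, 281.9410705566406), 86.68168640136719) [[393.6000061035156, -96.0], [675.0999755859375, -112.30000305175781], [697.0999755859375, 267.5], [415.70001220703125, 283.79998779296875]]
plate z 15.38719024805665
top blue n 282 mean [538.4  31.9  25.6]
green 1552 [ 486.7 -360.2    4. ]
tray ((492.7478942871094, -339.3109130859375), (106.74102783203125, 119.16990661621094), 76.90824890136719) [[423.0, -378.0], [539.0, -405.0], [563.0, -301.0], [447.0, -274.0]]
side blue n 592 mean [525.9  10.1  25.5]
green 936 [ 499.6 -342.4   12.6]
```

View pics/o1.png

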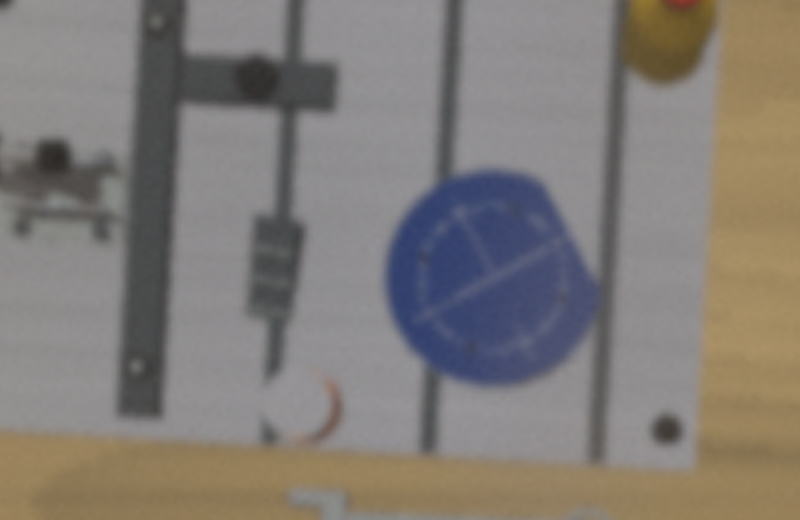

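View pics/s1.png

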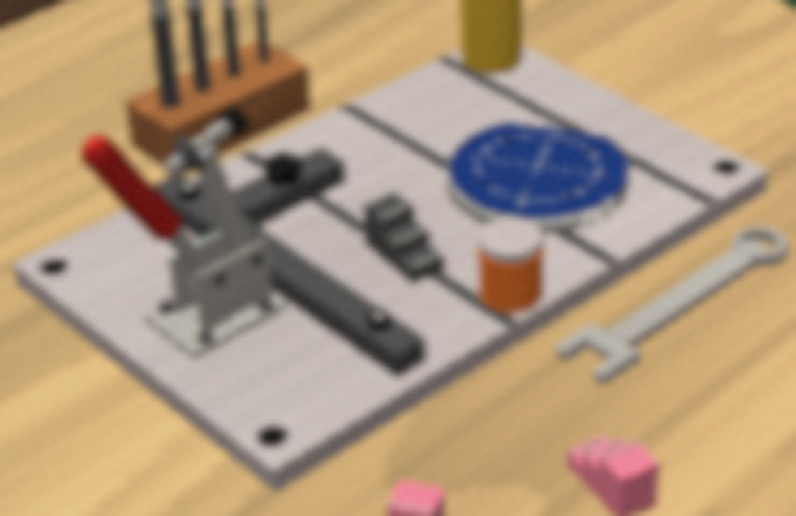

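In the rectified picture (2 px/mm), the blank centre is at (493,277) with its flat to the lower right, about -62°. The step block spans rows 215-318 around col 274, its high end away from the robot. The stop face is at row ~108, the fence face at col ~180 and the tin at (303,405). In the side crop the dark three-step block is at (400,235), apart from the pink ones.

```bash
cat >> h.py <<'E'
def o2w(c,r,z): # ortho o1 pixel (on z=25) -> world on plane z
    w=np.array([670-r/2,250-c/2,25.]); return ray("top",proj("top",w),z)[0]
def down(a): # tool down, jaw axis (tool y) at world angle a
    y=np.array([np.cos(a),np.sin(a),0]);z=np.array([0,0,-1.]);return np.c_[np.cross(y,z),y,z]
def st():
    s=sensors.read_state();print("t%.2f"%s["t"],s["eef_pos"].round(1) if hasattr(s["eef_pos"],"round") else s["eef_pos"],"F",np.round(s["force"],1),"g%.1f"%s["grip_width"],"q",np.round(s["q"],2));return s
E
python3 - <<'E'
from h import *
yaw=np.deg2rad(-3.3);ex=np.array([np.cos(yaw),np.sin(yaw)]);ey=np.array([-ex[1],ex[0]])
k=o2w(695,468,15)[:2]; O=k+120*ex+180*ey; print("corner",k,"origin",O.round(1))
F=lambda w:np.array([(w[:2]-O)@ex,(w[:2]-O)@ey]).round(1)
for n,c,r,z in[("fence top face edge",181,100,31),("fence face lo",162,400,31),("fence far end lo",140,416,31),("stop face",260,107,31),("stop end",336,90,31),("blank",493,277,25),("tin lid",303,405,55),("hole",667,428,15),("block hi",279,238,43),("block lo",270,305,25)]:
    w=o2w(c,r,z);print(n,w.round(1),"fix",F(w))
print("block hi tri",two(proj("top",o2w(279,232,43)),(140+385/4.3,165+206/4.3)).round(1))
print("blank tri",two(proj("top",o2w(493,277,25)),(140+540/4.3,165+168/4.3)).round(1))
c=[ray("top",np.array(x)/1.5625,32)[0] for x in[(597,275),(671,296),(650,388),(571,365)]];print("tray",np.mean(c,0).round(1),np.round(c,0).tolist())
for P in([550,109.6,45],[550,109.6,150],[487,-338,60]):
    for a in(np.deg2rad(83),np.deg2rad(-97)): print(P,a,np.round(ctrl.solve_ik(np.array(P,float),down(a)),2))
E
```

```text
corner [436.16801994 -98.47561599] origin [566.3  74.3]
fence top face edge [618.7 158.4  31. ] fix [47.4 87. ]
fence face lo [469.7 167.8  31. ] fix [-101.9   87.8]
fence far end lo [461.7 178.8  31. ] fix [-110.4   98.3]
stop face [615.2 119.2  31. ] fix [46.2 47.6]
stop end [623.7  81.4  31. ] fix [56.8 10.4]
blank [531.5   3.5  25. ] fix [-30.7 -72.7]
tin lid [466.  95.  55.] fix [-101.4   14.9]
hole [456.4 -84.3  15. ] fix [-100.6 -164.7]
block hi [548.4 108.2  43. ] fix [-19.8  32.8]
block lo [517.5 115.   25. ] fix [-51.1  37.8]
block hi tri [552.9 109.5  37.4]
blank tri [531.2   2.9  20.9]
tray [ 504.6 -344.3   32. ] [[590.0, -307.0, 32.0], [560.0, -421.0, 32.0], [418.0, -384.0, 32.0], [450.0, -265.0, 32.0]]
[550, 109.6, 45] 1.4486232791552935 [ 0.04  0.44  1.73 -0.    0.97 -1.41]
[550, 109.6, 45] -1.6929693744344996 [ 0.04  0.44  1.73 -0.    0.97  1.74]
[550, 109.6, 150] 1.4486232791552935 [ 0.04  0.29  1.68 -0.    1.18 -1.41]
[550, 109.6, 150] -1.6929693744344996 [ 0.04  0.29  1.68 -0.    1.18  1.74]
[487, -338, 60] 1.4486232791552935 [-0.75  0.47  1.64 -0.    1.03 -2.2 ]
[487, -338, 60] -1.6929693744344996 [-0.75  0.47  1.64 -0.    1.03  0.94]
```

Heights agree to about 5 mm (block top 37-43, blank top 21-25.6, plate 15.4), and the fence and stop positions are consistent with the given sizes. I pick the step block now.

Run:
```python
from h import *
R=down(np.deg2rad(-97)); st()
ctrl.gripper_to(46,40)
ctrl.move_ptp([549,109.8,120],R); st()
print(ctrl.move_l([549,109.8,44],vel=120,threshold=15)); st()
ctrl.gripper_to(10,40); st()
ctrl.move_l([549,109.8,140],vel=200); s=st()
for n in("top",):
    p,d=optics.grab_frame(n);cv2.imwrite("pics/t2.png",cv2.cvtColor(cv2.resize(p[110:270,120:440],(800,400),interpolation=cv2.INTER_CUBIC),cv2.COLOR_RGB2BGR))
```

```text
t0.10 [ 212.  -533.8  255.2] F [-0.7 -0.4  0.2] g85.7 q [-1.34  0.21  1.54 -0.    1.39 -0.15]
t3.19 [549.4 109.1 120.2] F [-0.1 -0.2  0.4] g46.1 q [ 0.04  0.32  1.7  -0.    1.12  1.74]
False
t3.98 [549.7 109.7  44.5] F [-0.3  0.1 -0.3] g46.3 q [ 0.04  0.44  1.73 -0.    0.97  1.74]
t4.31 [550.2 109.9  45.3] F [0.5 0.  4.1] g21.4 q [0.04 0.44 1.73 0.   0.97 1.74]
t4.94 [547.9 109.7 138.9] F [-0.3 -0.  -2.5] g21.1 q [ 0.04  0.3   1.69 -0.    1.16  1.74]
```

Run:
```python
from h import *
R=down(np.deg2rad(-105))
ctrl.move_l([549,109.8,195],vel=250)
ctrl.move_ptp([497,-341,195],R)
ctrl.move_l([497,-341,75],vel=250)
print(ctrl.move_l([497,-341,34],vel=80,threshold=8)); st()
ctrl.gripper_to(44); ctrl.move_l([497,-341,140],vel=300)
st()
p,d=optics.grab_frame("side");cv2.imwrite("pics/s3.png",cv2.cvtColor(cv2.resize(p[120:280,130:450],(800,400),interpolation=cv2.INTER_CUBIC),cv2.COLOR_RGB2BGR))
```

```text
True
t8.19 [ 496.  -340.    32.9] F [0.3 0.5 4.3] g21.2 q [-0.74  0.53  1.62  0.    1.    1.09]
t9.05 [ 497.6 -341.5  141.7] F [-0.3  1.5 -0.9] g44.2 q [-0.74  0.38  1.57  0.    1.19  1.09]
```

View pics/s3.png

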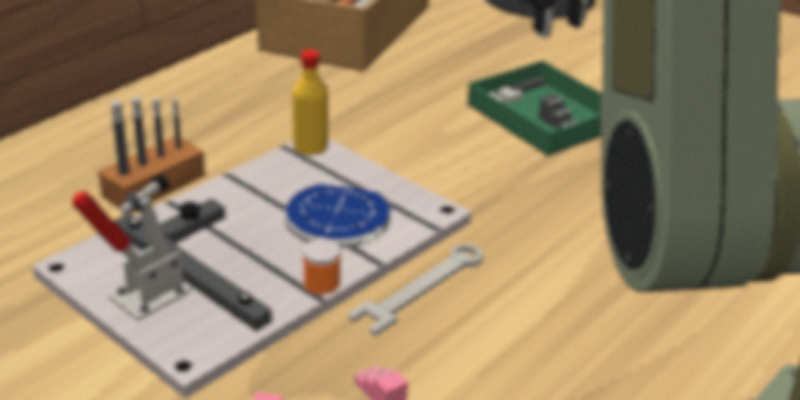

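The step block lies in the tray, dark at (555,110), and the rest is undisturbed. Next I press two fingertips on the blank and turn it.

Run:
```python
from h import *
a0=-2.65
ctrl.move_l([497,-341,195],vel=300)
ctrl.gripper_to(54)
ctrl.move_ptp([531.5,3,195],down(a0))
ctrl.move_l([531.5,3,65],vel=250); st()
print(ctrl.move_l([531.5,3,35],vel=30,threshold=10)); s=st()
z=s["eef_pos"][2]
ctrl.move_l([531.5,3,z-1.5],vel=20); s=st()
q=np.array(s["q"],float); q[5]-=0.7; ctrl.set_joints(q); s=st(); print(s["wrist_torque"])
```

```text
t11.66 [532.4   2.2  65.6] F [-0.6  0.3  0.1] g54.1 q [-0.16  0.36  1.79 -0.    0.99  2.49]
True
t12.32 [532.    3.   46.3] F [0.3 0.  3.5] g54.0 q [-0.16  0.39  1.8   0.    0.95  2.49]
t12.57 [533.    2.8  46.3] F [-1.8  0.9  9.7] g54.4 q [-0.16  0.39  1.8  -0.    0.95  2.49]
t13.28 [533.3   2.8  46.3] F [ 0.5 -0.3  3.5] g54.4 q [-0.16  0.39  1.8  -0.    0.95  1.79]
[-0.00639806 -0.0788296   0.05442125]
```

Run:
```python
from h import *
ctrl.move_l([532,3,44.3],vel=20); s=st()
a=-2.65+0.7
for k in range(3):
    a+=1.89/3
    q=ctrl.solve_ik(np.array([532,3,44.3]),down(a)); ctrl.set_joints(q); s=st()
ctrl.move_l([532,3,60],vel=100)
ctrl.move_l([460,-40,195],vel=300); 
p,d=optics.grab_frame("top");np.save("pics/t4.npy",p)
o=ortho("top",p,25,410,670,-150,250,2);cv2.imwrite("pics/o4.png",cv2.cvtColor(o,cv2.COLOR_RGB2BGR)); st()
```

```text
t13.54 [533.5   2.8  46.2] F [-1.8  0.5 12.2] g54.0 q [-0.16  0.39  1.8  -0.    0.95  1.79]
t14.19 [534.2   2.8  46.2] F [-0.1 -0.1 11. ] g54.4 q [-0.16  0.39  1.8   0.    0.95  1.16]
t14.84 [534.2   2.9  46.3] F [ 0.1 -0.2  9.6] g54.7 q [-0.16  0.39  1.8   0.    0.95  0.53]
t15.49 [534.    2.9  46.3] F [ 0.3 -0.4 11.1] g54.3 q [-0.16  0.39  1.8   0.    0.95 -0.1 ]
t16.53 [459.1 -39.4 193. ] F [-1.  -0.4 -0.8] g53.7 q [-0.27  0.03  1.88  0.    1.24 -0.21]
```

View pics/o4.png

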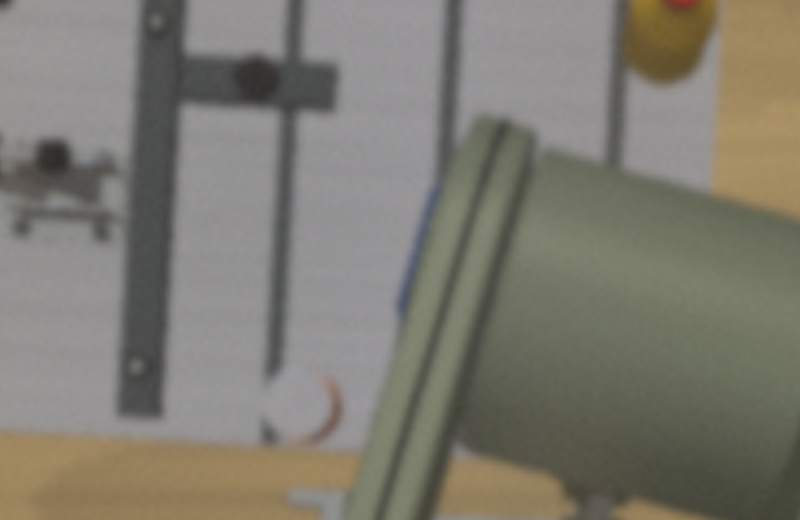

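The arm hides most of the blank. Its flat now faces the fence, with the edge at (402-437, 185-305). I swing aside and measure.

```bash
cat >> h.py <<'E'
def blank(p):
    o=ortho("top",p,25,410,670,-150,250,2).copy(); h=cv2.cvtColor(o,cv2.COLOR_RGB2HSV)
    m=((h[...,0]>100)&(h[...,0]<130)&(h[...,1]>90)).astype(np.uint8)
    m=cv2.morphologyEx(m,cv2.MORPH_CLOSE,np.ones((15,15)))
    c=max(cv2.findContours(m,0,1)[0],key=cv2.contourArea)[:,0].astype(float)
    P=np.c_[670-c[:,1]/2,250-c[:,0]/2]
    from scipy.optimize import least_squares
    def f(v): # signed distance to disc cut by flat
        w=P-v[:2]; r=np.hypot(*w.T)-v[3]; n=w@[np.cos(v[2]),np.sin(v[2])]-v[3]*45/55; return np.maximum(r,n)
    c0=P.mean(0); S=[least_squares(f,[*c0,a,54],loss="soft_l1",f_scale=1) for a in np.arange(-3,3,.5)]
    b=min(S,key=lambda s:s.cost); return b.x,b.cost
E
python3 - <<'E'
from h import *
print("start",blank(np.load("pics/top0rgb.npy")))
ctrl.move_ptp([440,-260,230],down(-0.3))
p,d=optics.grab_frame("top");np.save("pics/t5.npy",p); print(blank(p)); st()
E
```

```text
start (array([533.65824885,  11.45003669,  -1.54874468,  46.24907065]), np.float64(1801.6587506479964))
(array([536.21137837,   5.41779276,  -2.19267254,  47.87864964]), np.float64(3102.0077349322987))
t17.48 [ 440.  -258.2  228.7] F [ 0.4  0.6 -0.1] g53.9 q [-0.7   0.1   1.73  0.    1.32 -0.4 ]
```

```bash
sed -i 's/m=((h\[.*/m=(o[...,2].astype(int)-o[...,0]>28).astype(np.uint8); m[:,:330]=0; m[:150]=0 if FULL else m[:150]/' h.py; sed -i 's/^def blank/FULL=False\ndef blank/; s/m\[:,:330\]=0; m\[:150\]=0 if FULL else m\[:150\]/pass/' h.py
python3 - <<'E'
from h import *
for f in("top0rgb","t5"):
    p=np.load(f"pics/{f}.npy"); v,c=blank(p);print(v.round(3),np.rad2deg(v[2]),c)
o=ortho("top",p,25,410,670,-150,250,2);
u=np.array([np.cos(v[2]),np.sin(v[2])]);C=v[:2]; T=np.array([-u[1],u[0]])
px=lambda w:(int((250-w[1])*2),int((670-w[0])*2))
cv2.circle(o,px(C),int(v[3]*2),(255,255,0),1);cv2.line(o,px(C+u*45-T*32),px(C+u*45+T*32),(255,0,0),1)
cv2.imwrite("pics/o5.png",cv2.cvtColor(o,cv2.COLOR_RGB2BGR))
E
```

```text
[531.397   4.482  -1.097  52.485] -62.86737653000786 44.020001500743746
[533.878   1.395   1.284  52.651] 73.57337940570582 66.32667107963837
```

View pics/o5.png

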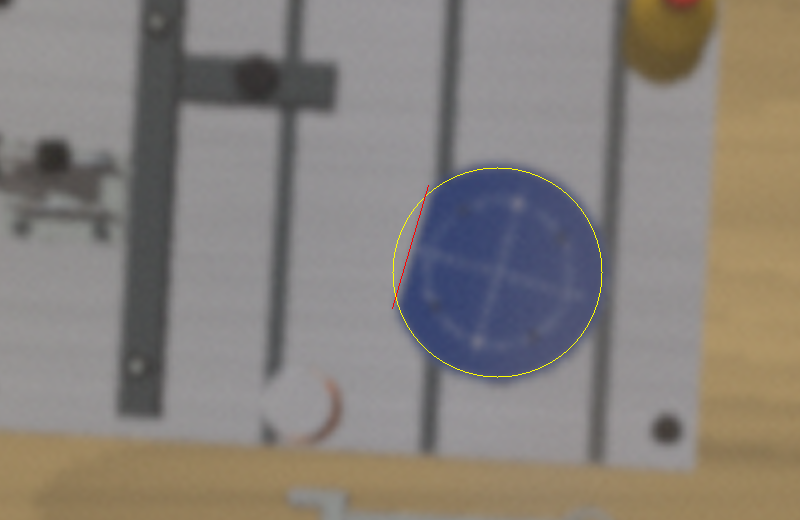

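The fit lies on the blank: flat at 73.6° against 86.7° needed, so 13° are left, centre at about (534.5, 1). I press again 10 mm on the near side of centre, finish the turn and slide to the fence, with +x first to stay clear of the tin.

```bash
cat >> h.py <<'E'
yaw=np.deg2rad(-3.2);ex=np.array([np.cos(yaw),np.sin(yaw)]);ey=np.array([-ex[1],ex[0]]);O=np.array([566.3,74.3])
def W3(x,y,z): return np.r_[O+x*ex+y*ey,z]
def FX(w): w=np.asarray(w)[:2]-O; return np.array([w@ex,w@ey]).round(1)
E
python3 - <<'E'
from h import *
c=np.array([534.5,1.]);u=np.array([np.cos(1.287),np.sin(1.287)]); a=yaw-0.235
P=c-10*u; print(FX(c))
ctrl.move_ptp([*P,120],down(a)); ctrl.move_l([*P,55],vel=200); ctrl.move_l([*P,43.3],vel=30); st()
ctrl.set_joints(ctrl.solve_ik(np.r_[P,43.3],down(yaw))); st()
f=FX(P)
ctrl.move_l(W3(-13,f[1]+12,43.3),vel=50); st()
ctrl.move_l(W3(-13,28,43.3),vel=60); st()
print(ctrl.move_l(W3(-13,41,43.3),vel=25,threshold=8)); s=st(); print(FX(s["eef_pos"]))
y=FX(s["eef_pos"])[1]
print(ctrl.move_l(W3(-1,y+1,43.3),vel=25,threshold=8)); s=st(); print(FX(s["eef_pos"]))
for n in("top","side"):
    p,d=optics.grab_frame(n);np.save(f"pics/{n}6.npy",p)
p=np.load("pics/side6.npy");cv2.imwrite("pics/s6.png",cv2.cvtColor(cv2.resize(p[165:285,140:325],None,fx=4.3,fy=4.3,interpolation=cv2.INTER_CUBIC),cv2.COLOR_RGB2BGR))
E
```

```text
[-27.7 -75. ]
t19.61 [534.1  -9.1  46.3] F [-2.5 -0.8 12.7] g53.9 q [-0.18  0.39  1.8  -0.    0.95  0.11]
t19.94 [534.8  -9.2  46.4] F [-0.3 -0.5 11.2] g54.1 q [-0.18  0.39  1.8  -0.    0.95 -0.12]
t20.51 [552.5   2.2  46.4] F [ 0.7  0.1 10. ] g53.9 q [-0.15  0.42  1.75  0.    0.96 -0.1 ]
t22.33 [557.7 102.8  46.2] F [ 0.2 -0.8 10.3] g54.0 q [ 0.03  0.45  1.72 -0.    0.98  0.09]
False
t23.00 [558.4 116.   46.2] F [ 0.3 -0.5 10.2] g54.0 q [ 0.05  0.45  1.71 -0.    0.98  0.11]
[-10.2  41.2]
False
t23.63 [570.2 116.7  46.2] F [-1.2 -0.2 10.7] g54.1 q [0.05 0.47 1.68 0.   0.99 0.11]
[ 1.5 42.6]
```

View pics/s6.png

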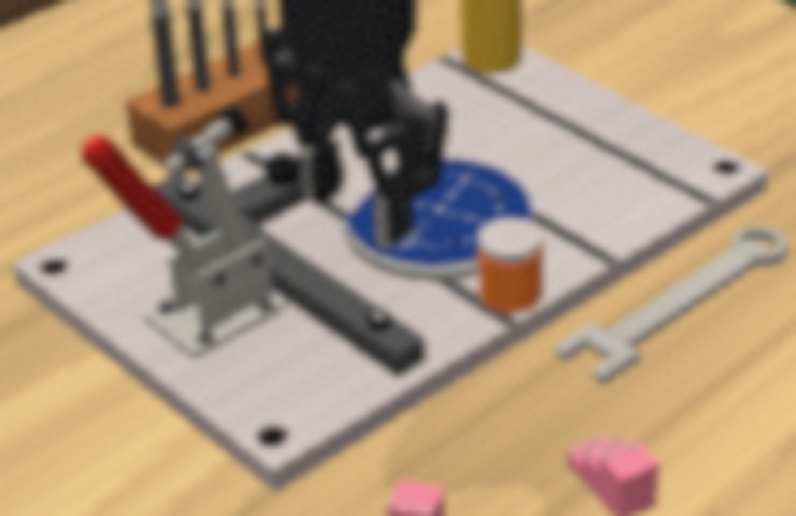

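The side picture shows the fingers slipped: the blank, centred at about (440,215), is still short of the fence and clear of the tin. I lift, measure, then push its rim with both fingertips as a cradle.

Run:
```python
from h import *
s=sensors.read_state();e=np.array(s["eef_pos"])
ctrl.move_l([e[0],e[1],120],vel=200)
ctrl.move_ptp([440,-200,200],down(-0.3))
p,d=optics.grab_frame("top");np.save("pics/t7.npy",p)
v,c=blank(p);print(v.round(2),np.rad2deg(v[2]).round(1),c,FX(v)); st()
o=ortho("top",p,25,410,670,-150,250,2)
u=np.array([np.cos(v[2]),np.sin(v[2])]);C=v[:2]; T=np.array([-u[1],u[0]])
px=lambda w:(int((250-w[1])*2),int((670-w[0])*2))
cv2.circle(o,px(C),int(v[3]*2),(255,255,0),1);cv2.line(o,px(C+u*45-T*32),px(C+u*45+T*32),(255,0,0),1)
cv2.imwrite("pics/o7.png",cv2.cvtColor(o,cv2.COLOR_RGB2BGR))
```

```text
[5.4375e+02 7.6380e+01 2.7000e-01 5.3200e+01] 15.7 34.78448789968282 [-22.6   0.8]
t25.64 [ 440.2 -199.   199.4] F [-0.1 -0.1  0.3] g53.9 q [-0.6   0.07  1.82  0.    1.25 -0.31]
```

View pics/o7.png

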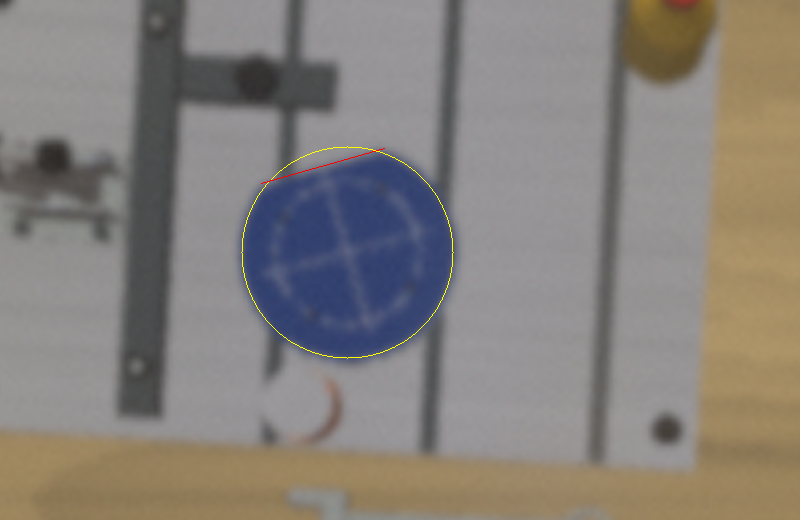

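The slide turned the blank back by 58°: flat at 15.7°, cross centre at (347,247). I turn it in place by +71° with a wider stance and a firmer press, then re-measure before cradle-pushing.

Run:
```python
from h import *
c=np.array([546,76.5]); a=-1.27; 
ctrl.gripper_to(70)
ctrl.move_ptp([*c,120],down(a)); ctrl.move_l([*c,58],vel=200)
ctrl.move_l([*c,41],vel=40); st()
for k in range(2):
    a+=1.255/2; ctrl.set_joints(ctrl.solve_ik(np.r_[c,41],down(a))); st()
ctrl.move_l([*c,120],vel=200)
ctrl.move_ptp([440,-200,200],down(-0.3))
p,d=optics.grab_frame("top");np.save("pics/t8.npy",p)
v,k=blank(p);print(v.round(2),np.rad2deg(v[2]).round(1),k,FX(v)); st()
```

```text
t28.38 [547.4  76.5  42.3] F [-1.1  0.8  6.3] g70.0 q [-0.02  0.43  1.75  0.    0.96  1.25]
t29.02 [547.5  76.6  42.4] F [-0.9 -0.4  5.5] g70.0 q [-0.02  0.43  1.75  0.    0.96  0.62]
t29.68 [547.4  76.6  42.4] F [0.1 0.2 6.3] g70.0 q [-0.02  0.43  1.75 -0.    0.96 -0.  ]
[544.57  71.74   1.48  53.18] 84.7 41.162173573590294 [-21.6  -3.8]
t31.44 [ 440.1 -198.9  199.1] F [-0.3  0.6 -0.5] g70.0 q [-0.6   0.07  1.82  0.    1.25 -0.31]
```

84.7° against 86.8°, close enough for the fence to square it. Now the cradle push into the corner.

Run:
```python
from h import *
b=np.deg2rad(72); d=np.array([np.cos(b),np.sin(b)]); c=np.array([-19,-3.6]); R=down(yaw+b-np.pi/2)
pos=lambda C,k,z:W3(*(np.asarray(C)-k*d),z)
ctrl.gripper_to(54)
ctrl.move_ptp(pos(c,76,120),R); ctrl.move_l(pos(c,76,40),vel=200); st()
ctrl.move_l(pos(c,60,40),vel=60)
ctrl.move_l(pos([-12,38],58.9,40),vel=50); s=st()
T=pos([-12,38],58.9,40); 
print(ctrl.move_l(pos([-5,49],58.9,40),vel=15,threshold=10)); s=st(); print("blank est",FX(s["eef_pos"])+58.9*d)
ctrl.hold(0.3); st()
e=np.array(s["eef_pos"]); back=e-np.r_[(ex*d[0]+ey*d[1])*25,0]; ctrl.move_l(back,vel=100); ctrl.move_l([back[0],back[1],120],vel=250)
ctrl.move_ptp([440,-200,200],down(-0.3))
p,dd=optics.grab_frame("top");np.save("pics/t9.npy",p)
v,k=blank(p);print(v.round(3),np.rad2deg(v[2]).round(1),k,FX(v)); st()
o=ortho("top",p,25,480,670,50,250,4);cv2.imwrite("pics/o9.png",cv2.cvtColor(o[:600,:],cv2.COLOR_RGB2BGR))
```

```text
t33.22 [ 5.203e+02 -2.000e-01  4.080e+01] F [-0.4  0.7 -0.1] g54.1 q [-0.17  0.38  1.83 -0.    0.93  0.2 ]
t34.65 [535.2  58.   40. ] F [ 0.9 -0.3 -0.3] g54.1 q [-0.05  0.41  1.79  0.    0.94  0.32]
True
t35.42 [541.3  65.4  39.5] F [-0.3 -1.6  1.1] g53.7 q [-0.04  0.42  1.77 -0.01  0.95  0.34]
blank est [-6.19889903 45.71722881]
t35.72 [540.9  65.4  39. ] F [ 0.3 -2.2  1.4] g53.9 q [-0.04  0.42  1.77 -0.01  0.95  0.34]
[562.902 118.12    1.422  53.548] 81.5 72.0744715466461 [-5.8 43.6]
t37.69 [ 439.9 -198.7  198.8] F [ 0.   0.1 -0.2] g53.9 q [-0.6   0.07  1.82  0.    1.25 -0.31]
```

View pics/o9.png

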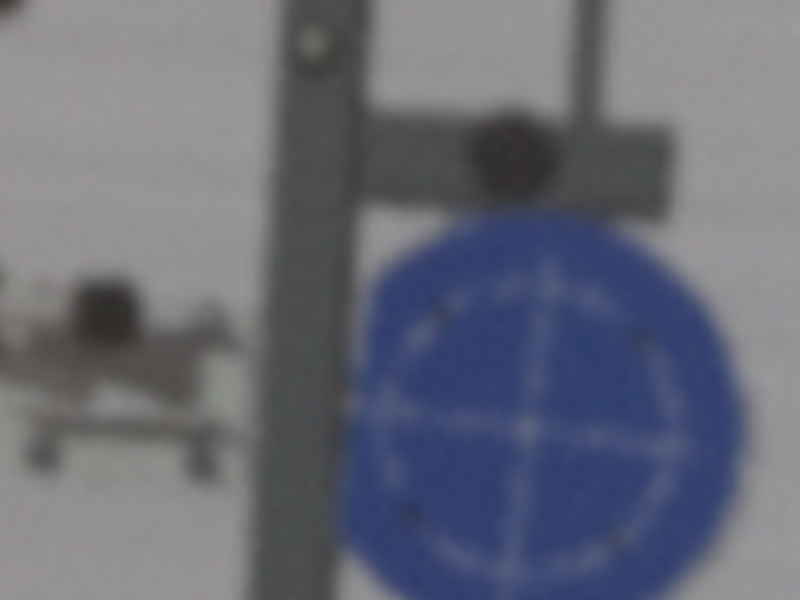

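The rim is at the stop, (590,215), but the flat is open by about 5° at its far end: gap at (370,270), touching at (340,530). The push's +x component jammed it. I push with a single closed fingertip: square to the fence first, then to the stop, then lightly to the fence again.

```bash
cat > push.py <<'E'
from h import *
def py(x,y0,y1,th):
    ctrl.move_l(W3(x,y0,44),vel=200)
    r=ctrl.move_l(W3(x,y1,44),vel=25,threshold=th); s=st(); print("Y",r,FX(s["eef_pos"])); ctrl.hold(.15)
    ctrl.move_l(W3(x,y0,44),vel=150)
E
python3 - <<'E'
from push import *
R=down(yaw)
ctrl.gripper_to(0)
ctrl.move_ptp(W3(-9,-40,110),R)
py(-9,-32,-12,9)
ctrl.move_l(W3(-9,-32,95),vel=250)
ctrl.move_l(W3(-93,50,95),rot=down(yaw+np.pi/2),vel=200); ctrl.move_l(W3(-93,50,44),vel=200)
r=ctrl.move_l(W3(-66,50,44),vel=25,threshold=7); s=st(); print("X",r,FX(s["eef_pos"])); ctrl.move_l(W3(-92,50,44),vel=150)
ctrl.move_l(W3(-92,50,95),vel=250); ctrl.move_l(W3(-40,-36,95),rot=R,vel=250)
ctrl.move_l(W3(-9,-34,95),vel=250)
py(-9,-32,-12,7)
ctrl.move_l(W3(-9,-32,110),vel=250)
ctrl.move_ptp([440,-150,200],down(-0.3))
p,dd=optics.grab_frame("top");np.save("pics/t10.npy",p)
v,k=blank(p);print(v.round(3),np.rad2deg(v[2]).round(1),k,FX(v)); st()
o=ortho("top",p,25,480,670,50,250,4);cv2.imwrite("pics/o10.png",cv2.cvtColor(o[:600,:],cv2.COLOR_RGB2BGR))
E
```

```text
t40.42 [556.9  56.3  44.3] F [ 0.2 -2.7  1. ] g-0.0 q [-0.05  0.44  1.73 -0.01  0.97  0.01]
Y True [ -8.4 -18.5]
t44.17 [496.7 128.   42.8] F [-0.1 -0.2 -0.4] g0.0 q [ 0.08  0.37  1.84  0.    0.94 -1.43]
X True [-72.4  49.7]
t47.79 [556.1  56.3  44. ] F [ 0.6 -0.7  1. ] g0.3 q [-0.05  0.44  1.73 -0.    0.97  0.  ]
Y True [ -9.1 -18.5]
[563.017 120.412   1.513  53.597] 86.7 62.397794428780394 [-5.9 45.9]
t49.62 [ 439.9 -148.9  198.8] F [0.7 0.1 0.9] g0.0 q [-0.51  0.03  1.86  0.    1.25 -0.21]
```

View pics/o10.png

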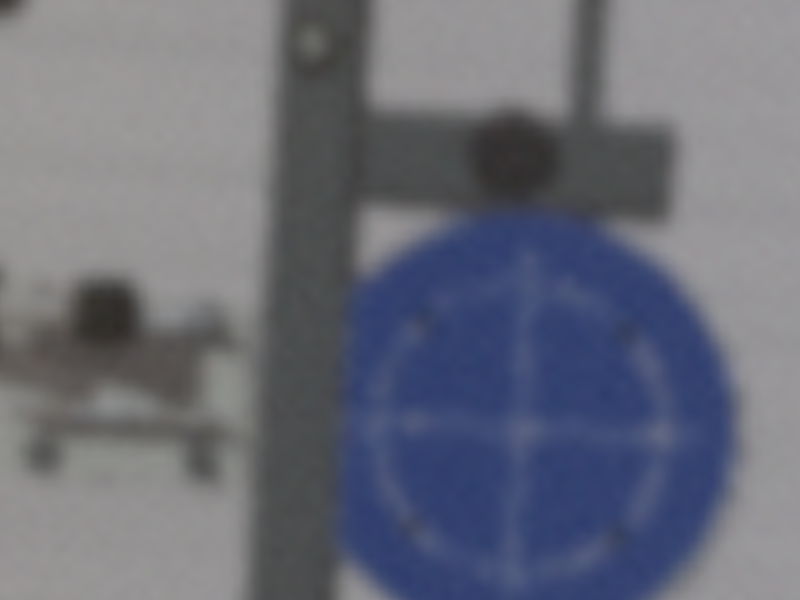

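The flat is flush along the fence, (345, 300-540), fit 86.7° against 86.8°, and the rim is at the stop, (530,210). Now the clamp: first a check of the handle end from two views, then I swing it down along its arc.

Run:
```python
from h import *
X=two(np.array([193,258])/1.5625,(140+93/4.3,165+148/4.3)); print("handle end",X.round(1),FX(X),"expect ~(0,205) z157")
R=down(yaw); r=110
def tcp(th,lift=0): return W3(0,150+r*np.cos(th)-9*np.sin(th)-11,49+r*np.sin(th)+9*np.cos(th)+25+lift)
print(np.round(ctrl.solve_ik(tcp(1.1,30),R),2),np.round(ctrl.solve_ik(tcp(-.05),R),2),tcp(1.1),tcp(0))
```

```text
handle end [578.3 280.8 148.5] [  0.4 206.9] expect ~(0,205) z157
[ 0.28  0.36  1.45 -0.    1.33  0.34] [ 0.38  0.57  1.44 -0.    1.13  0.43] [576.39669837 254.89268079 176.1151747 ] [580.19955474 322.91175028  83.        ]
```

Run:
```python
from h import *
R=down(yaw); r=110
def tcp(th,lift=0,dy=0): return W3(0,150+r*np.cos(th)-9*np.sin(th)-11+dy,49+r*np.sin(th)+9*np.cos(th)+25+lift)
ctrl.move_ptp(tcp(1.1,30,-4),R); ctrl.move_l(tcp(1.1,0,-4),vel=150); st()
for th in(.9,.7,.5,.32,.16,.03,-.05): ctrl.move_l(tcp(th),vel=110)
s=st()
for k in(-.08,-.11,-.14):
    z=s["eef_pos"][2]; P=tcp(0); P[2]=83+110*k
    ctrl.move_l(P,vel=40); s=st()
    if -s["force"][2]>28 or abs(s["force"][2])>28: break
```

```text
t51.52 [575.6 249.6 175.1] F [ 0.1 -0.2 -0.1] g-0.1 q [ 0.27  0.39  1.48 -0.    1.27  0.33]
t53.78 [581.4 323.4  82.7] F [-6.2 -4.2 20.9] g0.4 q [ 0.38  0.57  1.43 -0.    1.14  0.43]
t54.03 [581.6 323.4  82.5] F [-12.4  -5.8  32.4] g-0.1 q [ 0.38  0.57  1.43 -0.    1.14  0.43]
```

Run:
```python
from h import *
e=np.array(sensors.read_state()["eef_pos"])
ctrl.move_l([e[0],e[1],200],vel=200)
ctrl.move_ptp([420,-220,230],down(-0.3))
p,_=optics.grab_frame("top");q,_=optics.grab_frame("side"); np.save("pics/t11.npy",p)
v,k=blank(p);print(v.round(3),np.rad2deg(v[2]).round(1),FX(v),k); st()
A=ortho("top",p,25,490,640,50,250,2); B=cv2.resize(q[165:285,140:325],None,fx=3.2,fy=3.2,interpolation=cv2.INTER_CUBIC); C=cv2.resize(p[165:260,355:440],None,fx=3,fy=3)
im=np.zeros((600,800,3),np.uint8);im[:300,:400]=A[:300,:400];im[:285,410:665]=C;h,w=B.shape[:2];im[600-min(h,300):,:w]=B[:300];cv2.imwrite("pics/f.png",cv2.cvtColor(im,cv2.COLOR_RGB2BGR))
```

```text
[562.265 118.703  20.219  52.401] 1158.5 [-6.5 44.1] 5187.741939615682
t56.95 [ 420.5 -219.5  230. ] F [1.  0.6 0.6] g-0.2 q [-0.66  0.01  1.81  0.    1.32 -0.37]
```

View pics/f.png

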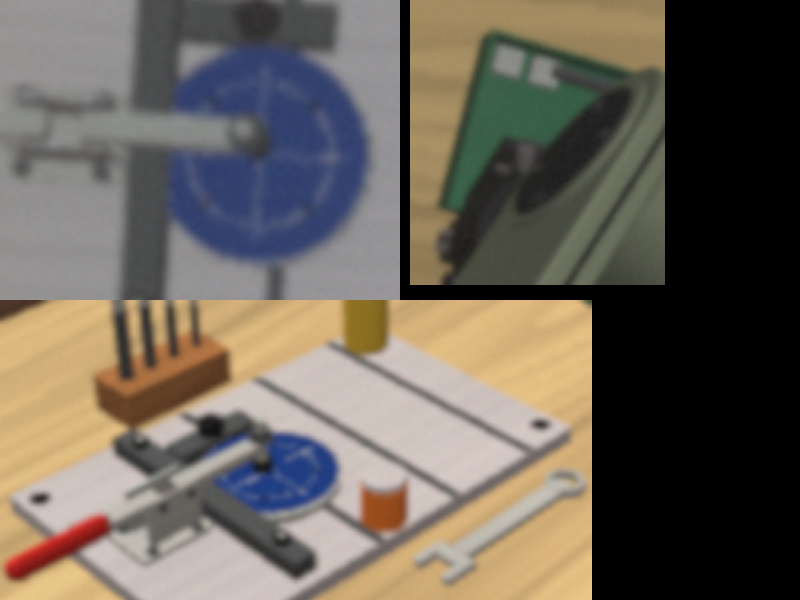

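The clamp arm lies level over the blank with the tip at (255,135). The flat is along the fence, the rim at the stop, and the tin, wrench and bottle stand where they were. I hand in.

```bash
python3 -c "
from plant import ctrl
ctrl.finish_job()"
```

```text
the job is handed in; nothing more can be done
```

I handed the job in at about 57 s. The blank is clamped against the fence and the end stop, and the step block is in the green tray. No verdict was reported.

- **Step block:** I gripped it (21 mm measured) and set it in the tray. The side picture afterwards showed it lying there. In the last look the arm hid it, so I did not see it again.
- **Blank:** I turned it with two fingertips pressed on its face. The first slide slipped and turned the blank back by 58°. A later push into the corner left the flat about 5° off. Single-finger pushes to the fence, the stop and the fence again fixed both. Before clamping, the flat measured 86.7° against about 86.8° for the fence, and the rim was at the stop in the picture.
- **Clamp:** I swung the handle down to its stop, where it held against 32 N at the expected height. The last picture shows the arm level with its tip on the blank. I could not measure the tip's pressure on the blank.
- **Last checks:** The automatic fit of the blank failed in the final picture because the clamp arm covers part of it, so that check was by eye only: it was still at the fence and the stop. The bottle, tin, wrench and drill stand looked unmoved.

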